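# Load sampling rods into a hasped transport case

## Task

Get the transport case ready to ship: swing the hasp back off the lid, lift the lid off and lay it flat, right way up, on the bench, then take every sampling rod out of the white stand and push each one fully down into a vial of its own inside the case. Finally put the lid back squarely on the case with its catch at the hasp end and swing the hasp over the catch again. Leave the tape roll, carton and bottle where they are.

Things in the scene. Friction and masses are not known exactly. Their poses are not given: they have to be found in the camera images.
- case: Grey open-topped transport case, fixed to the bench, outside 100 (x) x 190 (y) x 94 high, walls and floor 5. Origin: centre of its underside; z up. A row of four glass vials stands along its middle line, parallel to its long y side. The hasp is hinged on its +y end.
- vial0 (a point): Centre of the mouth of vial 0 in the case (outside 16, bore 11, bore depth 51), 60 above the case's underside, i.e. 34 below the case rim, at case y = -60. It faces up.
- vial1 (a point): Centre of the mouth of vial 1 in the case (outside 16, bore 11, bore depth 51), 60 above the case's underside, i.e. 34 below the case rim, at case y = -20. It faces up.
- vial2 (a point): Centre of the mouth of vial 2 in the case (outside 16, bore 11, bore depth 51), 60 above the case's underside, i.e. 34 below the case rim, at case y = 20. It faces up.
- vial3 (a point): Centre of the mouth of vial 3 in the case (outside 16, bore 11, bore depth 51), 60 above the case's underside, i.e. 34 below the case rim, at case y = 60. It faces up.
- lid: Loose grey lift-off lid, 114 (x) x 204 (y), about 220 g. Origin: centre of its skirt's underside, z up. Skirt 12 deep, 4 thick, fits outside the case walls with 3 play on each side. Flat top 18 above the origin; black grip block in the middle, 14 (x) x 40 (y), from 18 to 50 above the origin. Starts seated on the case. May get knocked aside. The bench left (+y) of the case is free for it.
- lid_catch (a point): Foot of the steel catch on the lid top, at lid (0, 86, 18): a block 8 (x) x 10 (y) standing 11 above the lid top; it shows which end of the lid belongs at the hasp.
- lid_seat (a point): Fixed to the case: where the lid's origin lies when the lid is fully seated, 82 above the case's underside on its middle. Axes as the case's.
- hasp (a joint): Hasp angle, rad: 0 = closed, flat over the lid with the catch standing in its slot; grows as its free end swings up and outwards towards case +y; stop at 2.0 (about 115 deg, leaning outwards, stays there by its weight). Light (60 g), slightly damped; it falls shut by itself from below about 0.95 and falls open from beyond about 1.3.
- hasp_hinge (a point): Middle of the hasp's hinge axis (the axis runs along case x), at case (0, 110, 103). Steel side brackets reach 2 above it.
- hasp_bar (a point): Middle of the hasp's pull bar (moves with the hasp): round black bar, 10 diameter, 76 long along case x, on a stem 12 wide in its middle. Slotted steel strap 25 wide, 4 thick, 44 long from the hinge; the bar's axis lies 40 along the strap and 26 above it. Closed: at case (0, 70, 129). Either half of the bar can be pinched from above and led round the hinge; it turns between the fingers.
- stand: White block, fixed to the bench, 40 (x) x 180 (y) x 56 high, with four holes through it of 9 diameter at stand y = -67.5, -22.5, 22.5, 67.5. Origin: centre of its underside.
- rod0: Sampling rod, 30 g: thin white shaft, 6 diameter x 50, thicker black grip on top, 14 diameter x 28. Origin: bottom end of the shaft; z towards the grip. Starts upright in the stand, grip's shoulder on the stand's top. Fully down in a vial the shoulder sits on the mouth: origin 50 below it, grip top 6 below the case rim. Two to four of the rods are present.
- rod1: Sampling rod, 30 g: thin white shaft, 6 diameter x 50, thicker black grip on top, 14 diameter x 28. Origin: bottom end of the shaft; z towards the grip. Starts upright in the stand, grip's shoulder on the stand's top. Fully down in a vial the shoulder sits on the mouth: origin 50 below it, grip top 6 below the case rim. Two to four of the rods are present.
- rod2: Sampling rod, 30 g: thin white shaft, 6 diameter x 50, thicker black grip on top, 14 diameter x 28. Origin: bottom end of the shaft; z towards the grip. Starts upright in the stand, grip's shoulder on the stand's top. Fully down in a vial the shoulder sits on the mouth: origin 50 below it, grip top 6 below the case rim. Two to four of the rods are present.
- rod3: Sampling rod, 30 g: thin white shaft, 6 diameter x 50, thicker black grip on top, 14 diameter x 28. Origin: bottom end of the shaft; z towards the grip. Starts upright in the stand, grip's shoulder on the stand's top. Fully down in a vial the shoulder sits on the mouth: origin 50 below it, grip top 6 below the case rim. Two to four of the rods are present.
- tape_roll: Bystander: cardboard tape roll, 96 across, 48 high. Origin: centre of its underside.
- carton: Bystander: closed cardboard carton 110 x 150 x 70. Origin: centre of its underside.
- spray: Bystander: white plastic bottle, 60 across, 150 tall. Origin: centre of its underside.

How it is judged:
By the outcome, as a careful person would: the job done as asked, in the order asked, and still so for the second after the job is handed in, with the robot touching nothing.
Of rod0, rod1, rod2, rod3 only 2 to 4 are there at a start; the rules pass over those that are not, and their reading is None.
At some moment in a run one of lid may be knocked a few centimetres aside while the robot is not near it.
It also fails if it takes over 210 s, if anything falls off the work surface, if the arm or the gripper's body presses on something with over 40 N, if the wrist force passes 120 N, or if a joint passes its speed limit or range.

## Robot

A 6-joint arm with a two-finger parallel gripper is mounted at the origin on the work surface. World frame = base frame: x ahead of the robot, y to its left, z up, the work surface at z = 0. Lengths are in m, angles in degrees, forces in N, time in s.
With the tool pointing down it reaches from about 0.275 to 1 m from the base axis. Payload 8.4 kg.
Tool frame: the origin (TCP) lies at the very end of the fingers, on their centre line; the grasp point (between the pads) lies 19 mm behind it (pinch_z is the distance from the TCP to the grasp point, in m); z points along the fingers, y is the line along which they close (so a half turn about z gives the same grasp; the last joint's range is limited). The gripper opens to 85 mm and grips with 20 to 120 N. Pads are 22 mm wide; open, the fingers measure 114 mm over their backs; the gripper's body (76 mm by 85 mm) begins 54 mm behind the grasp point. The pads swing forward as they close: fully open they stand 13 mm farther back than shut.
Start: joints at [-64.08, 20.225, 93.587, -0, 66.188, -0.138], TCP at [0.275, -0.561, 0.196] pointing down, gripper open.
Joint ranges: [-150.9, 150.9], [-52.94, 120.26], [3.33, 152.33], [-74.26, 254.26], [0, 154.13], [-172.89, 172.89]. Speed limits (degrees/s): [127.2, 127.2, 159.86, 180, 180, 180].

## Interface

Orientations are given as a 3x3 rotation matrix whose columns are the frame's x, y, z axes.
In Python, from workcell import read_state, snapshot, job_done, pinch_z gives the robot as it stands.
- The arm moves only by the tool drive_tool, never from a script. Its argument "plan" is a list of rows, each a list of 3 entries, a list of its own where there are three numbers: the opening, from 0 (shut) to 1 (fully open), then the shift along the tool's x, y, z each as a share of 0.06 m, from -1 to 1, then the turn about the tool's z as a share of 90 degrees, from -1 to 1. In form: [[hand, [dx, dy, dz], yaw], ...]. A call has 1 to 12 rows; each row shifts and turns the commanded pose from where the row before left it, along the tool's axes as they then stand; what a row does not reach is not made up. A row lasts 1/8 s, in which the tool goes at most 62.5 mm and 10.7 degrees, less where a joint would pass 70% of its speed; a pose out of reach is approached as far as the arm can. A call with a number of a shift or a turn outside -1 to 1 is refused whole. A call with a gripper value outside its range is refused whole. The fingers move at their own pace and stop on an object; "grip_force" is the grip in N (left out, the last holds). Time passes only in rows, so rows that do not move let the fingers close. It gives the time, the measured TCP pose, the force, the opening and the grip force at its end, in the units of the state.
- read_state(): the state, without advancing time (a new reading comes with each control period).
- snapshot(name): name is "side" or "top" or "wrist"; returns a dict with "pixels" (420x560x3 uint8, red, green, blue), "mtx" (3x3 intrinsics, pixels), "rvec" (rotation vector, rad) and "tvec" (3), from world to camera coordinates, as OpenCV has them; the wrist camera has in their place "tool_from_camera" (4x4, takes a point from camera to tool coordinates, whose origin is the TCP and whose axes are the flange's). Camera axes: x right, y down, z forward; pixel columns grow to the right and rows downward; lengths in m; the calibration is good to about 2 mm. A picture is of the moment at which its call begins: read the wrist's pose just before it. There is no depth.
- job_done(): hands the job in; it is judged then, once.
The state is a dict: "t": time; "q": joint angles; "qvel": joint speeds; "joint_efforts": joint torques, N m; "position": TCP position; "orientation": TCP orientation; "force": force on the tool from outside, world axes, zero at the start; "moment": the same for the moment, N m; "gripper_width": finger opening in m; "grasp_force": force on a finger pad.
Only numpy, scipy, OpenCV 4.12 (cv2) and the standard library are available. Lean on these libraries where they do the work, as an engineer would, in place of code of your own. Each camera call takes 0.05 s, during which the arm holds its last target. There are 200 camera calls.

## Working session

There is one attempt and no reset: what is moved stays moved. The work goes in short steps, Python scripts to look and compute and a tool call to move; the robot and the scene stay as the last step left them, time stands still between calls to the robot, and variables do not carry over. Pictures are saved under pics/ and viewed, at most 14 in all, crops included, and the job is handed in when it is done.

Besides the shell and the picture viewer there is one more tool, called after ">>>" as name(argument=value, ...) on one line, values as JSON. drive_tool: Moves the arm, as the interface text tells. Shift numbers are shares of 0.06 m and turn numbers shares of 90 degrees, none past 1 either way. Its arguments: {"type":"object","properties":{"plan":{"type":"array"},"grip_force":{"type":"number"}},"required":["plan"]}

```bash
ls; mkdir -p pics; python3 - <<'E'
from workcell import *
import cv2,numpy as np
s=read_state();print({k:np.round(v,3).tolist() for k,v in s.items()},pinch_z)
for n in("side","top"):
    r=snapshot(n);cv2.imwrite(f"pics/{n}0.png",r["pixels"][...,::-1]);print(n,r["mtx"].tolist(),np.ravel(r["rvec"]),np.ravel(r["tvec"]))
    np.savez(f"{n}0.npz",**r)
    R=cv2.Rodrigues(np.array(r["rvec"]))[0];print(-R.T@np.ravel(r["tvec"]))
r=snapshot("wrist");cv2.imwrite("pics/wrist0.png",r["pixels"][...,::-1]);print(r["tool_from_camera"])
E
```

```text
pics
{'t': 0.0, 'q': [-64.079, 20.264, 93.629, -0.002, 66.187, -0.138], 'qvel': [-0.005, -0.049, -0.039, 0.005, -0.038, 0.058], 'joint_efforts': [0.002, -60.524, -34.208, 0.0, 0.009, -0.0], 'position': [0.274, -0.561, 0.195], 'orientation': [[0.898, 0.439, -0.001], [0.439, -0.898, 0.001], [-0.0, -0.001, -1.0]], 'force': [0.144, 0.247, 0.494], 'moment': [-0.024, 0.014, -0.017], 'grasp_force': 0.0, 'gripper_width': 0.085} 0.0187
side [[384.3036927341564, 0.0, 279.7734356131278], [0.0, 384.3036927341564, 210.77125567956196], [0.0, 0.0, 1.0]] [ 2.26596564 -1.08597778  0.36912349] [-0.45238478  0.42860679  0.60824508]
[ 0.25594629 -0.38004244  0.74052487]
top [[470.1117322113948, 0.0, 287.34638696725153], [0.0, 470.1117322113948, 205.2770150193907], [0.0, 0.0, 1.0]] [ 2.195909   -2.18137293  0.07425001] [-0.05451706  0.62034441  1.27275265]
[ 0.5352934  -0.04841679  1.311036  ]
[[-2.22121768e-04 -9.55304469e-01 -2.95623616e-01  7.55389672e-02]
 [ 9.99999934e-01 -2.97260080e-04  2.09225943e-04  1.35431861e-03]
 [-2.87751578e-04 -2.95623550e-01  9.55304472e-01 -1.77909990e-01]
 [ 0.00000000e+00  0.00000000e+00  0.00000000e+00  1.00000000e+00]]
```

View pics/side0.png

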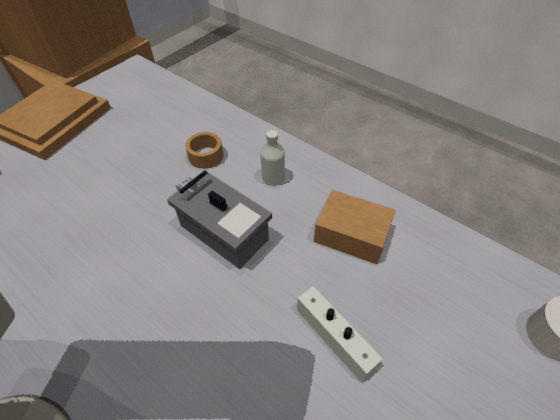

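View pics/top0.png

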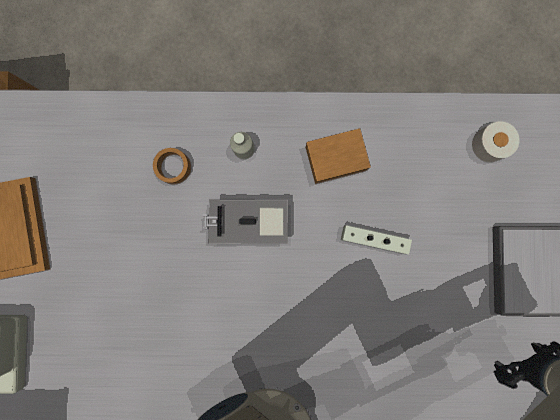

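Side view: lid with bar at ~(194,182), grip block at ~(217,200), two rods at ~(331,314) and (348,333), stand at (338,330). Top view: bar at (220,220), grip block at (249,220), rods at (370,238) and (387,241). The bench at image left of the case (+y) looks clear.

```bash
cat > h.py <<'E'
import cv2,numpy as np
from workcell import *
def cam(r,s=None):
    K=np.array(r["mtx"])
    if "rvec" in r:
        R=cv2.Rodrigues(np.array(r["rvec"]))[0];t=np.ravel(r["tvec"]);return K,R.T,-R.T@t
    T=np.array(r["tool_from_camera"]);O=np.array(s["orientation"]);return K,O@T[:3,:3],O@T[:3,3]+np.array(s["position"])
def ray(c,uv):
    K,R,o=c;d=R@np.linalg.solve(K,[uv[0],uv[1],1.]);return o,d/np.linalg.norm(d)
def plane(c,uv,z):
    o,d=ray(c,uv);return o+d*(z-o[2])/d[2]
def proj(c,p):
    K,R,o=c;q=K@R.T@(np.asarray(p,float)-o);return q[:2]/q[2]
def tri(c1,u1,c2,u2):
    o1,d1=ray(c1,u1);o2,d2=ray(c2,u2)
    a,b=np.linalg.lstsq(np.c_[d1,-d2],o2-o1,rcond=None)[0]
    p,q=o1+a*d1,o2+b*d2;return (p+q)/2,np.linalg.norm(p-q)
def shot(n,f=None):
    s=read_state();r=snapshot(n)
    if f:cv2.imwrite(f"pics/{f}.png",r["pixels"][...,::-1])
    return r["pixels"],cam(r,s)
def blobs(m,amin=15):
    n,l,st,ce=cv2.connectedComponentsWithStats(m.astype(np.uint8));out=[]
    for i in range(1,n):
        if st[i,4]>=amin:
            (rc)=cv2.minAreaRect(np.argwhere(l==i)[:,::-1].astype(np.float32));out.append((ce[i].round(1).tolist(),int(st[i,4]),np.round(rc[0],1).tolist(),np.round(rc[1],1).tolist(),round(rc[2],1)))
    return out
E
python3 - <<'E'
from h import *
I={}
for n,roi in(("side",(150,390,160,380)),("top",(180,260,190,420))):
    r=dict(np.load(f"{n}0.npz"));px=r["pixels"];c=cam(r);I[n]=c
    y0,y1,x0,x1=roi
    def off(m):
        z=np.zeros(px.shape[:2],bool);z[y0:y1,x0:x1]=m[y0:y1,x0:x1];return z
    g=px.max(2)
    print(n,"black");[print(b) for b in blobs(off(g<35))]
    print("white");[print(b) for b in blobs(off((px.min(2)>165)),200)]
    print("grey lid",[px[205,235].tolist() if n=="side" else px[230,250].tolist()])
    cv2.imwrite(f"pics/{n}crop.png",cv2.resize(px[y0:y1,x0:x1,::-1],None,fx=3,fy=3,interpolation=cv2.INTER_CUBIC)[:600])
E
```

```text
side black
([192.6, 182.0], 98, [192.9, 182.0], [3.4, 32.6], 52.3)
([217.3, 201.0], 202, [217.5, 201.0], [21.9, 10.5], 33.7)
([329.9, 314.5], 55, [330.0, 314.5], [9.0, 6.0], 90.0)
([347.6, 333.2], 59, [347.5, 333.0], [6.3, 10.4], 14.0)
white
([238.7, 219.7], 751, [238.8, 219.3], [24.7, 35.5], 47.1)
([340.2, 329.2], 1794, [339.7, 327.4], [102.6, 21.7], 47.7)
grey lid [[110, 110, 111]]
top black
([218.9, 217.9], 56, [218.8, 218.0], [3.4, 23.9], 2.5)
white
([271.0, 221.4], 583, [271.0, 221.0], [26.0, 22.0], 90.0)
([376.9, 239.5], 797, [377.1, 239.5], [66.9, 14.4], 12.2)
grey lid [[109, 107, 106]]
```

View pics/topcrop.png

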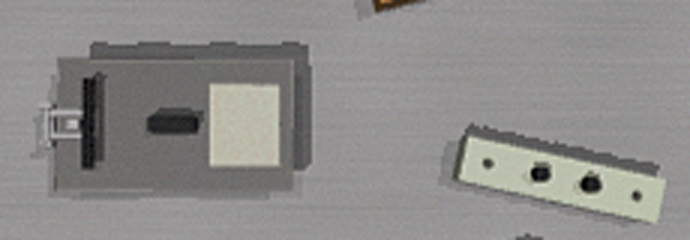

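The top crop shows the lid running from crop (55,58) to (294,191), the catch at (72,124) inside the strap slot, and the stand with empty outer holes and rods in the two middle holes. Next I'll get coarse positions and plan a wrist look.

```bash
python3 - <<'E'
from h import *
T=cam(dict(np.load("top0.npz")));S=cam(dict(np.load("side0.npz")))
p=lambda x,y:(190+x/3,180+y/3)
for n,a,b in(("bar",p(89,123),(192.9,182)),("block",p(173,122),(217.4,200.8)),("rodA",p(540,173),(330,314.5)),("rodB",p(591,185),(347.5,333))):
    print(n,*[np.round(v,3) for v in tri(T,a,S,b)])
for q in((57,58),(294,60),(294,191),(52,190)):print("lid",plane(T,p(*q),.1).round(3))
for q in((473,137),(666,180),(656,222),(458,180)):print("stand",plane(T,p(*q),.056).round(3))
for q in((487,163),(636,196)):print("hole",plane(T,p(*q),.056).round(3))
E
```

```text
bar [0.573 0.12  0.13 ] 0.0
block [0.574 0.05  0.117] 0.0
rodA [ 0.534 -0.269  0.07 ] 0.001
rodB [ 0.523 -0.313  0.073] 0.001
lid [0.629 0.152 0.1  ]
lid [ 0.629 -0.052  0.1  ]
lid [ 0.517 -0.053  0.1  ]
lid [0.516 0.154 0.1  ]
stand [ 0.565 -0.212  0.056]
stand [ 0.528 -0.383  0.056]
stand [ 0.491 -0.374  0.056]
stand [ 0.527 -0.198  0.056]
hole [ 0.542 -0.224  0.056]
hole [ 0.514 -0.356  0.056]
```

>>> drive_tool(plan=[[0.4, [0, 0, -0.75], 0.0968], [0.4, [0, 0, -0.75], 0.0968], [0.4, [0, 0, -0.75], 0.0968], [0.4, [0.8, -0.75, 0], 0], [0.4, [0.8, -0.75, 0], 0], [0.4, [0.8, -0.75, 0], 0], [0.4, [0.8, -0.75, 0], 0], [0.4, [0.8, -0.75, 0], 0], [0.4, [0.8, -0.75, 0], 0], [0.4, [0, 0, 0], 0], [0.4, [0, 0, 0], 0]])

```text
t: 1.52
position: [0.5482, -0.3053, 0.3308]
orientation: [[1.0, -0.0, -0.001], [-0.0, -1.0, -0.0], [-0.001, 0.0, -1.0]]
force: [0.7, 0.5, -0.2]
gripper_width: 0.034
grasp_force: 0.0
```

```bash
python3 - <<'E'
from h import *
s=read_state();print(np.round(s["position"],4),np.round(s["orientation"],3).tolist(),np.round(s["q"],1),np.linalg.norm(s["qvel"]))
px,c=shot("wrist","w1");print(c[0].tolist(),c[2]);np.savez("w1.npz",px=px,K=c[0],R=c[1],o=c[2])
E
```

```text
[ 0.5482 -0.3053  0.3308] [[1.0, -0.0, -0.001], [-0.0, -1.0, -0.0], [-0.001, 0.0, -1.0]] [-29.2  15.1  83.7  -0.   81.2  60.8] 1.6390212712836914
[[292.10200050538174, 0.0, 278.5172579802583], [0.0, 292.10200050538174, 213.51430926975098], [0.0, 0.0, 1.0]] [ 0.62446512 -0.30656886  0.50858955]
```

View pics/w1.png

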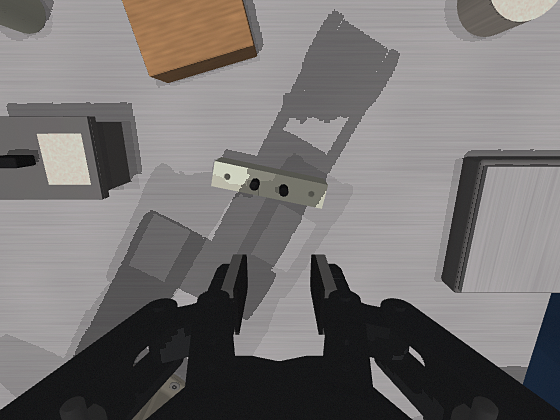

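Wrist view: stand in the arm's shadow, holes at (227,176) and (311,194), rods at (255,184) and (284,190). Next I'll move over the case.

>>> drive_tool(plan=[[0.4, [0.2, -0.8, 0], 0], [0.4, [0.2, -0.8, 0], 0], [0.4, [0.2, -0.8, 0], 0], [0.4, [0, -0.8, 0], 0], [0.4, [0, -0.8, 0], 0], [0.4, [0, -0.8, 0], 0], [0.4, [0, -0.5, 0], 0], [0.4, [0, 0, 0], 0], [0.4, [0, 0, 0], 0]])

```text
t: 2.7
position: [0.5847, 0.011, 0.3312]
orientation: [[1.0, -0.003, -0.0], [-0.003, -1.0, -0.001], [-0.0, 0.001, -1.0]]
force: [0.6, -0.4, -0.7]
gripper_width: 0.0343
grasp_force: 0.0
```

```bash
python3 - <<'E'
from h import *
px,c=shot("wrist","w2");print(c[2]);np.savez("w2.npz",px=px,K=c[0],R=c[1],o=c[2])
E
```

```text
[0.66086182 0.00968128 0.50914979]
```

>>> drive_tool(plan=[[0.4, [0, -0.8, 0.3], 0], [0.4, [0, -0.8, 0.3], 0], [0.4, [0, 0, 0], 0], [0.4, [0, 0, 0], 0]])

```text
t: 3.25
position: [0.5853, 0.1073, 0.2953]
orientation: [[1.0, -0.002, 0.0], [-0.002, -1.0, -0.001], [0.0, 0.001, -1.0]]
force: [-0.0, 0.1, -0.1]
gripper_width: 0.0345
grasp_force: 0.0
```

```bash
python3 - <<'E'
from h import *
px,c=shot("wrist","w3");np.savez("w3.npz",px=px,K=c[0],R=c[1],o=c[2]);print(c[2])
E
```

```text
[0.66140186 0.10606872 0.47323886]
```

View pics/w2.png

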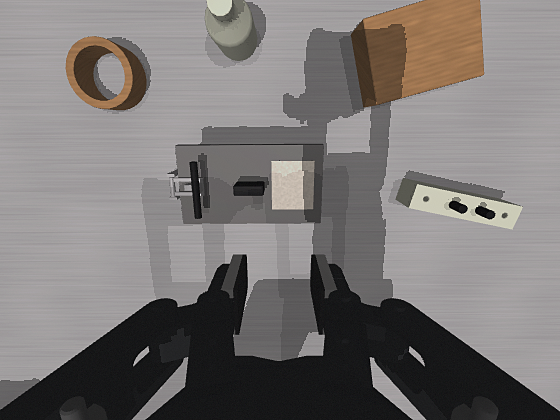

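View pics/w3.png

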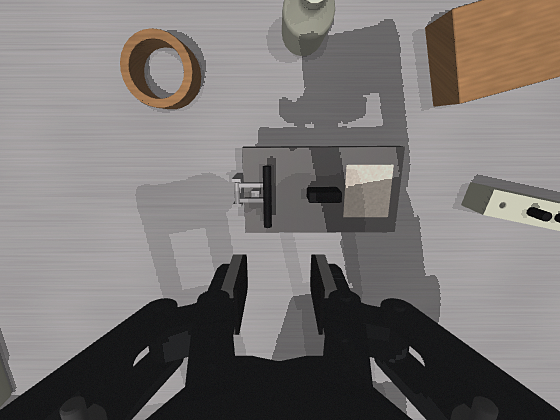

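w2: bar (196,190), block (249,187), lid corners (177,145), (323,144), (321,222), (182,222), rods (458,207) and (485,212). w3: bar (267,196), block (324,194), lid corners (243,148), (404,147), (396,232), (244,232).

```bash
python3 - <<'E'
from h import *
L=lambda n:(lambda d:(d["px"],(d["K"],d["R"],d["o"])))(np.load(n+".npz"))
p1,c1=L("w1");p2,c2=L("w2");p3,c3=L("w3");T=cam(dict(np.load("top0.npz")))
def bl(px,x0,x1,y0,y1,th=38):
    m=np.zeros(px.shape[:2],bool);m[y0:y1,x0:x1]=px.max(2)[y0:y1,x0:x1]<th;return [b for b in blobs(m,30)]
for n,b in(("w1",bl(p1,205,330,150,215,30)),("w2",bl(p2,170,265,130,225)),("w2r",bl(p2,400,525,180,235)),("w3",bl(p3,240,350,140,235))):
    print(n);[print("  ",x) for x in b]
print("bar",tri(c2,(196.2,190),c3,(267.4,196)),"block",tri(c2,(249,187.5),c3,(324,194)))
A=[(177,145),(323,144.5),(321,222),(182,222)];B=[(243,148),(404,147.5),(396,232),(244.5,232)]
for a,b in zip(A,B):print("lid",*[np.round(v,4) for v in tri(c2,a,c3,b)],plane(c3,b,.1).round(4))
for n,a,b in(("h0",(227,176.5),(426,199)),("rA",(255,184),(458,207)),("rB",(284,190),(485,212)),("h3",(311.5,194.5),(505,215.5))):
    print(n,*[np.round(v,4) for v in tri(c1,a,c2,b)],plane(c1,a,.056).round(4),plane(c2,b,.056).round(4))
for u in((145,75),(106,112)):print("tape",plane(c2,u,.0).round(3))
E
```

```text
w1
   ([254.4, 184.1], 73, [254.5, 184.0], [8.0, 11.2], 26.6)
   ([283.2, 190.0], 82, [283.0, 190.0], [10.0, 8.0], 90.0)
w2
   ([195.4, 189.4], 389, [195.4, 189.9], [56.6, 7.7], 84.3)
   ([249.9, 188.2], 320, [248.5, 188.0], [14.0, 31.0], 90.0)
w2r
   ([457.7, 206.5], 141, [457.8, 206.4], [17.9, 8.0], 26.6)
   ([484.6, 212.2], 156, [484.6, 212.2], [19.4, 8.4], 24.0)
w3
   ([267.0, 197.6], 464, [267.0, 196.0], [62.0, 8.0], 90.0)
   ([323.9, 194.6], 528, [324.0, 194.5], [15.0, 34.0], 90.0)
bar (array([0.5762601 , 0.11955702, 0.12693231]), np.float64(0.0007832291585032686)) block (array([0.5775767 , 0.04963396, 0.12054164]), np.float64(0.00019984739198962613))
lid [0.6316 0.1513 0.0909] 0.001 [0.6318 0.1502 0.1   ]
lid [ 0.6323 -0.0515  0.0991] 0.0008 [ 0.632  -0.0511  0.1   ]
lid [ 0.5217 -0.0523  0.1044] 0.0015 [ 0.5192 -0.0542  0.1   ]
lid [0.5214 0.152  0.1021] 0.0018 [0.5197 0.1525 0.1   ]
h0 [ 0.5444 -0.2262  0.0562] 0.0002 [ 0.5445 -0.2262  0.056 ] [ 0.5443 -0.2263  0.056 ]
rA [ 0.5352 -0.2707  0.0703] 0.0006 [ 0.5326 -0.2696  0.056 ] [ 0.5308 -0.2799  0.056 ]
rB [ 0.5262 -0.315   0.0698] 0.0004 [ 0.5229 -0.3153  0.056 ] [ 0.5222 -0.3252  0.056 ]
h3 [ 0.5159 -0.3591  0.056 ] 0.0005 [ 0.5156 -0.359   0.056 ] [ 0.5161 -0.359   0.056 ]
tape [0.735 0.221 0.   ]
tape [0.679 0.293 0.   ]
```

Everything matches the given sizes: hole spacing is 136 mm against 135, bar height is 127 against 129, and the lid is 204 mm long. I'll go down on the bar's +x half.

>>> drive_tool(plan=[[0.4, [0.125, -0.1, 0], 0], [0.4, [0.12, -0.1, 0.3], 0], [0.4, [0, 0, 0.6], 0], [0.4, [0, 0, 0.6], 0], [0.4, [0, 0, 0.6], 0], [0.4, [0, 0, 0.5], 0], [0.4, [0, 0, 0.3], 0], [0.4, [0, 0, 0.2], 0], [0.4, [0, 0, 0], 0], [0.4, [0, 0, 0], 0]], grip_force=30)

```text
t: 4.55
position: [0.6005, 0.1207, 0.1101]
orientation: [[1.0, -0.001, 0.002], [-0.001, -1.0, 0.0], [0.002, -0.0, -1.0]]
force: [0.7, 0.4, -0.4]
gripper_width: 0.0338
grasp_force: 0.0
```

>>> drive_tool(plan=[[0.05, [0, 0, 0], 0], [0.05, [0, 0, 0], 0], [0.05, [0, 0, 0], 0], [0.05, [0, 0, 0], 0]], grip_force=30)

```text
t: 5.05
position: [0.5998, 0.1206, 0.1093]
orientation: [[1.0, -0.001, 0.0], [-0.001, -1.0, 0.0], [0.0, -0.0, -1.0]]
force: [0.2, 0.9, 0.6]
gripper_width: 0.0043
grasp_force: 0.0
```

>>> drive_tool(plan=[[0.05, [0, -0.1, -0.123], 0], [0.05, [0, -0.122, -0.102], 0], [0.05, [0, -0.14, -0.075], 0], [0.05, [0, -0.152, -0.047], 0], [0.05, [0, -0.158, -0.015], 0], [0.05, [0, -0.157, 0.017], 0], [0.05, [0, -0.152, 0.048], 0], [0.05, [0, -0.14, 0.077], 0], [0.05, [0, -0.12, 0.103], 0], [0.05, [0, 0, 0], 0]])

```text
t: 6.3
position: [0.5993, 0.1954, 0.1153]
orientation: [[1.0, -0.001, -0.001], [-0.001, -1.0, -0.0], [-0.001, 0.0, -1.0]]
force: [0.2, -0.4, 0.5]
gripper_width: 0.0045
grasp_force: 0.0
```

The fingers closed to 4.3 mm with no force, so they missed the bar. I'll look.

```bash
python3 - <<'E'
from h import *
S,cs=shot("side");T,ct=shot("top")
a=cv2.resize(S[150:280,140:300],None,fx=3,fy=3,interpolation=2);b=cv2.resize(T[170:270,180:310],None,fx=3,fy=3,interpolation=2)
h=max(a.shape[0],b.shape[0]);f=lambda i:cv2.copyMakeBorder(i,0,h-i.shape[0],0,0,0)
m=cv2.hconcat([f(a),f(b)]);print(m.shape);m=m[:, :];cv2.imwrite("pics/st1.png",cv2.resize(m,None,fx=.9,fy=.9)[...,::-1])
E
```

```text
(390, 870, 3)
```

View pics/st1.png

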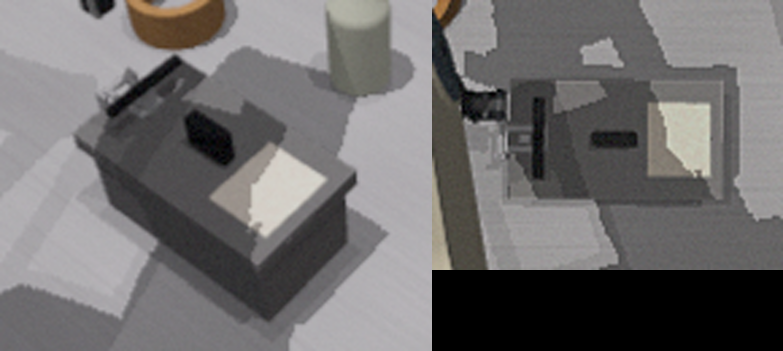

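The side crop shows the hasp still closed (bar at crop (145,85)), and the shut fingers sit beyond it at (97,5). I'll check the TCP against the cameras.

```bash
python3 - <<'E'
from h import *
s=read_state();p=np.array(s["position"]);print(p,s["gripper_width"])
S,cs=shot("side");T,ct=shot("top");W,cw=shot("wrist")
for n,c in(("s",cs),("t",ct),("w",cw)):print(n,proj(c,p).round(1),"bar ends",[proj(c,(.576+d,.1196,.129)).round(1).tolist() for d in(-.038,.038)])
a=cv2.resize(S[100:210,110:250],None,fx=3,fy=3);b=cv2.resize(W[120:320,190:400],None,fx=1.65,fy=1.65)
cv2.imwrite("pics/st2.png",cv2.hconcat([a,b[:330]])[...,::-1]);print(a.shape,b.shape)
E
```

```text
[0.59974391 0.19490769 0.11600009] 0.004276463016177503
s [180.2 164.1] bar ends [[181.1, 191.8], [206.9, 171.5]]
t [191.  210.4] bar ends [[219.5, 234.9], [219.9, 204.6]]
w [276.5 244.2] bar ends [[387.4, 335.5], [401.1, 230.7]]
(330, 420, 3) (330, 346, 3)
```

View pics/st2.png

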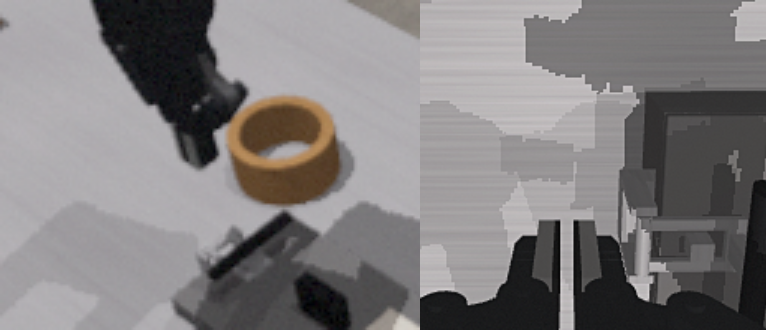

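```bash
python3 - <<'E'
from h import *
s=read_state();p=np.array(s["position"])
S,cs=shot("side");W,cw=shot("wrist")
for a in((297,253),(291,253),(284,253)):
  for b in((181,152.7),(176,155),(172,155)):
    q,e=tri(cw,a,cs,b);print(a,b,((q-p)*1000).round(1),(e*1000).round(1))
cv2.imwrite("pics/st3.png",cv2.hconcat([cv2.resize(S[130:170,150:200],None,fx=8,fy=8),cv2.resize(W[235:315,235:335],None,fx=4,fy=4)])[...,::-1])
E
```

```text
(297, 253) (181, 152.7) [ 7.3 -9.2 34.6] 5.7
(297, 253) (176, 155) [ 0.9 -6.2 29.7] 16.0
(297, 253) (172, 155) [-2.5 -3.4 30. ] 24.4
(291, 253) (181, 152.7) [ 7.6 -6.8 33.2] 3.5
(291, 253) (176, 155) [ 1.2 -3.6 28.1] 13.6
(291, 253) (172, 155) [-2.3 -0.8 28.3] 22.1
(284, 253) (181, 152.7) [ 7.9 -3.9 31.5] 0.8
(284, 253) (176, 155) [ 1.4 -0.6 26.2] 10.9
(284, 253) (172, 155) [-2.   2.3 26.3] 19.4
```

View pics/st3.png

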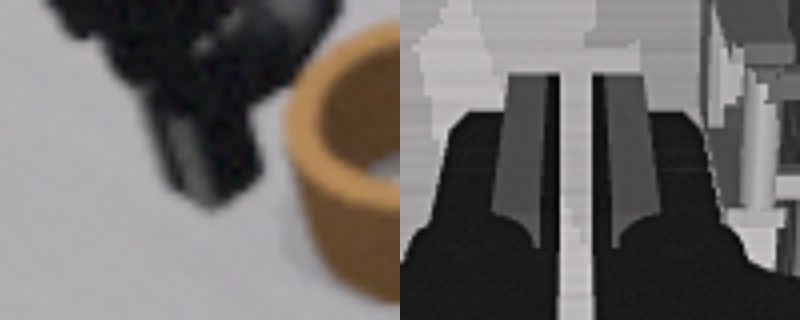

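The two-view check puts the real fingertips about 25–35 mm above the reported TCP. That explains the miss: they closed above the bar. I'll confirm by contact, descending open around the bar in small steps and watching the force.

>>> drive_tool(plan=[[0.4, [0, 0, -0.5], 0], [0.4, [0, 0, -0.5], 0], [0.4, [0, 0.42, 0], 0], [0.4, [0, 0.42, 0], 0], [0.4, [0, 0.42, 0], 0], [0.4, [0, 0, 0.5], 0], [0.4, [0, 0, 0.4], 0], [0.4, [0, 0, 0.2], 0], [0.4, [0, 0, 0.1], 0], [0.4, [0, 0, 0], 0]])

```text
t: 7.9
position: [0.6, 0.1195, 0.1044]
orientation: [[1.0, -0.001, 0.0], [-0.001, -1.0, 0.0], [0.0, -0.0, -1.0]]
force: [-0.3, -0.3, 0.2]
gripper_width: 0.0344
grasp_force: 0.0
```

>>> drive_tool(plan=[[0.4, [0, 0, 0.05], 0], [0.4, [0, 0, 0.03], 0], [0.4, [0, 0, 0.03], 0]])

```text
t: 8.28
position: [0.5999, 0.1195, 0.0977]
orientation: [[1.0, -0.001, 0.0], [-0.001, -1.0, 0.0], [0.0, -0.0, -1.0]]
force: [-0.3, 0.7, -0.9]
gripper_width: 0.034
grasp_force: 0.0
```

No contact at 0.0977, which is below the lid top, so the fingertips really are short of the TCP. I'll go lower and close.

>>> drive_tool(plan=[[0.4, [0, 0, 0.06], 0], [0.4, [0, 0, 0.06], 0], [0.4, [0, 0, 0.06], 0], [0.4, [0, 0, 0], 0]])

```text
t: 8.78
position: [0.5994, 0.1194, 0.0863]
orientation: [[1.0, -0.001, -0.001], [-0.001, -1.0, -0.0], [-0.001, 0.0, -1.0]]
force: [0.4, -0.5, -0.0]
gripper_width: 0.0344
grasp_force: 0.0
```

>>> drive_tool(plan=[[0.05, [0, 0, 0], 0], [0.05, [0, 0, 0], 0], [0.05, [0, 0, 0], 0], [0.05, [0, 0, 0], 0], [0.05, [0, 0, 0], 0]], grip_force=30)

```text
t: 9.4
position: [0.5998, 0.1212, 0.087]
orientation: [[1.0, -0.002, 0.0], [-0.002, -1.0, 0.002], [0.0, -0.002, -1.0]]
force: [-0.4, 8.5, -0.5]
gripper_width: 0.0086
grasp_force: 29.9
```

>>> drive_tool(plan=[[0.4, [0, 0, 0], 0], [0.4, [0, -0.02, 0], 0], [0.4, [0, 0, 0], 0], [0.4, [0, 0, 0.06], 0], [0.4, [0, 0, 0.06], 0], [0.4, [0, 0, 0.05], 0], [0.4, [0, 0, 0], 0]])

```text
t: 10.28
position: [0.5995, 0.1206, 0.0762]
orientation: [[1.0, -0.001, -0.001], [-0.001, -1.0, -0.0], [-0.001, 0.0, -1.0]]
force: [0.8, 0.3, 0.2]
gripper_width: 0.0338
grasp_force: 0.0
```

>>> drive_tool(plan=[[0.05, [0, 0, 0], 0], [0.05, [0, 0, 0], 0], [0.05, [0, 0, 0], 0], [0.05, [0, 0, 0], 0], [0.05, [0, 0, 0], 0]], grip_force=25)

```text
t: 10.9
position: [0.5998, 0.1212, 0.0768]
orientation: [[1.0, -0.001, 0.0], [-0.001, -1.0, 0.001], [0.0, -0.001, -1.0]]
force: [-0.5, 5.0, -0.4]
gripper_width: 0.0091
grasp_force: 24.8
```

>>> drive_tool(plan=[[0.05, [0, -0.1, -0.123], 0], [0.05, [0, -0.122, -0.102], 0], [0.05, [0, -0.14, -0.075], 0], [0.05, [0, -0.152, -0.047], 0], [0.05, [0, 0, 0], 0]])

```text
t: 11.52
position: [0.6001, 0.1515, 0.0992]
orientation: [[1.0, -0.001, 0.001], [-0.001, -1.0, -0.001], [0.001, 0.001, -1.0]]
force: [-2.3, -3.3, 9.2]
gripper_width: 0.0088
grasp_force: 25.3
```

>>> drive_tool(plan=[[0.05, [0, -0.158, -0.015], 0], [0.05, [0, -0.157, 0.017], 0], [0.05, [0, -0.152, 0.048], 0], [0.05, [0, -0.14, 0.077], 0], [0.05, [0, -0.12, 0.103], 0], [0.05, [0, 0, 0], 0]])

```text
t: 12.28
position: [0.5999, 0.196, 0.0829]
orientation: [[1.0, -0.001, -0.0], [-0.001, -1.0, 0.001], [-0.0, -0.001, -1.0]]
force: [1.1, 1.5, 0.4]
gripper_width: 0.0089
grasp_force: 25.8
```

```bash
python3 - <<'E'
from h import *
p=np.array(read_state()["position"]);print(p)
S,cs=shot("side");W,cw=shot("wrist")
print(proj(cs,p))
cv2.imwrite("pics/st4.png",cv2.hconcat([cv2.resize(S[110:230,130:250],None,fx=3.4,fy=3.4)[:400],cv2.resize(W[120:320,190:385],None,fx=2,fy=2)])[...,::-1])
E
```

```text
[0.59988163 0.19604927 0.08290442]
[182.85687053 173.9035329 ]
```

View pics/st4.png

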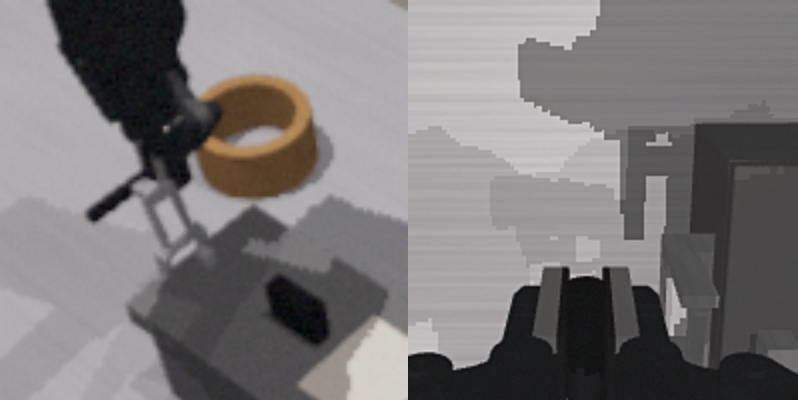

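The hasp is swung up, with the bar pinched near the fingertips (side crop (110,200) to (180,160)). I'll release it, rise and turn for the lid block.

>>> drive_tool(plan=[[0.4, [0, 0, 0], 0], [0.4, [0, 0, 0], 0], [0.4, [0, 0, -0.4], 0], [0.4, [0, 0, -0.6], -0.11], [0.4, [0, 0, -0.6], -0.111], [0.4, [0, 0, -0.4], -0.111], [0.4, [0, 0, 0], -0.111], [0.4, [0, 0, 0], -0.111], [0.4, [0, 0, 0], -0.111], [0.4, [0, 0, 0], -0.111], [0.4, [0, 0, 0], -0.111], [0.4, [0, 0, 0], -0.111]])

```text
t: 13.88
position: [0.5997, 0.1948, 0.2036]
orientation: [[-0.001, 1.0, -0.0], [1.0, 0.001, -0.0], [-0.0, -0.0, -1.0]]
force: [-1.3, 0.7, 0.0]
gripper_width: 0.0344
grasp_force: 0.0
```

>>> drive_tool(plan=[[0.5, [-0.5, -0.08, 0], 0], [0.5, [-0.6, -0.08, 0], 0], [0.5, [-0.6, -0.08, 0], 0], [0.5, [-0.5, -0.08, 0], 0], [0.5, [-0.25, -0.06, 0], 0], [0.5, [0, 0, 0], 0], [0.5, [0, 0, 0], 0]])

```text
t: 14.75
position: [0.5766, 0.049, 0.2037]
orientation: [[0.004, 1.0, 0.0], [1.0, -0.004, 0.0], [0.0, 0.0, -1.0]]
force: [0.5, 0.8, -0.1]
gripper_width: 0.0426
grasp_force: 0.0
```

```bash
python3 - <<'E'
from h import *
S,cs=shot("side");W,cw=shot("wrist")
cv2.imwrite("pics/st5.png",cv2.hconcat([cv2.resize(S[130:265,150:280],None,fx=3,fy=3),cv2.resize(W,None,fx=405/420,fy=405/420)[:,70:480]])[...,::-1])
np.savez("w5.npz",px=W,K=cw[0],R=cw[1],o=cw[2])
m=np.zeros(W.shape[:2],bool);m[60:250,150:420]=W.max(2)[60:250,150:420]<38
[print(b) for b in blobs(m,60)]
print(proj(cw,(.577,.050,.132)),read_state()["orientation"])
E
```

```text
([277.1, 205.5], 698, [277.0, 205.0], [48.0, 14.0], 90.0)
[278.1817899  209.39581509] [[ 3.63518156e-03  9.99993391e-01  5.47875606e-05]
 [ 9.99993357e-01 -3.63519597e-03  2.65189166e-04]
 [ 2.65386577e-04  5.38231859e-05 -9.99999963e-01]]
```

View pics/st5.png

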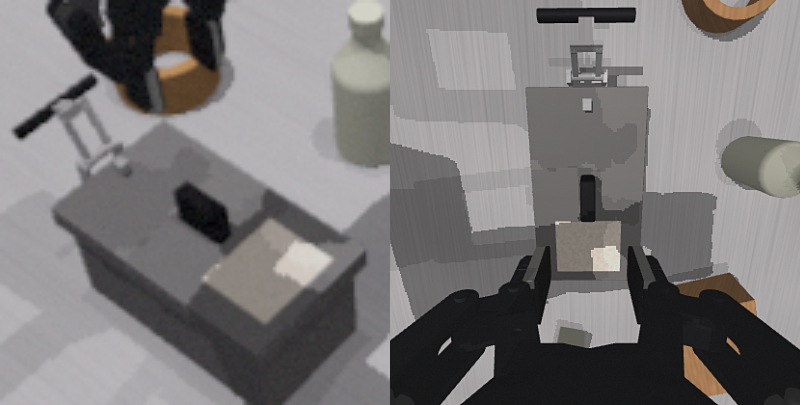

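The hasp is open (bar at wrist-crop (585,15)), the lid is still seated, and the block lies centred under the fingers. Next I'll descend on the block.

>>> drive_tool(plan=[[0.5, [0, 0, 0.6], 0], [0.5, [0, 0, 0.6], 0], [0.5, [0, 0, 0.5], 0], [0.5, [0, 0, 0.3], 0], [0.5, [0, 0, 0.15], 0], [0.5, [0, 0, 0], 0], [0.5, [0, 0, 0], 0]])

```text
t: 15.72
position: [0.5773, 0.0483, 0.0756]
orientation: [[0.004, 1.0, 0.002], [1.0, -0.004, 0.0], [0.0, 0.002, -1.0]]
force: [0.1, -0.2, -0.2]
gripper_width: 0.0428
grasp_force: 0.0
```

>>> drive_tool(plan=[[0.5, [0, 0, 0.04], 0], [0.5, [0, 0, 0.04], 0], [0.5, [0, 0, 0.04], 0], [0.5, [0, 0, 0], 0]])

```text
t: 16.23
position: [0.5762, 0.0481, 0.0672]
orientation: [[0.005, 1.0, -0.0], [1.0, -0.005, -0.0], [-0.0, -0.0, -1.0]]
force: [1.0, 0.1, -0.4]
gripper_width: 0.0428
grasp_force: 0.0
```

```bash
python3 - <<'E'
from h import *
p=np.array(read_state()["position"]);print(p)
S,cs=shot("side")
print(proj(cs,p),proj(cs,p+[0,0,.035]))
cv2.imwrite("pics/st6.png",cv2.resize(S[130:250,160:280],None,fx=4,fy=4)[...,::-1])
E
```

```text
[0.57617165 0.04814058 0.06716957]
[221.71281269 215.22371017] [219.6812396  205.25899816]
```

View pics/st6.png

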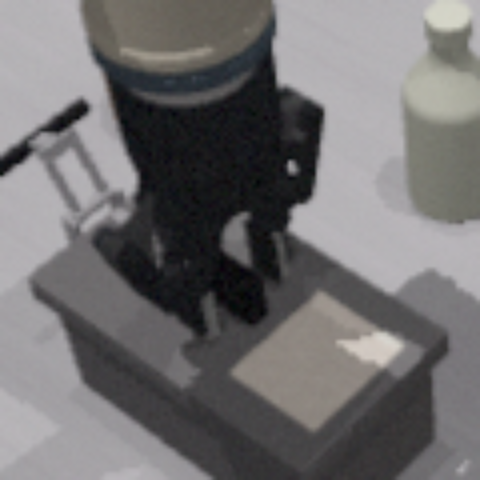

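>>> drive_tool(plan=[[0.5, [0, 0, 0.035], 0], [0.5, [0, 0, 0.035], 0], [0.5, [0, 0, 0], 0]])

```text
t: 16.65
position: [0.5764, 0.0482, 0.0632]
orientation: [[0.005, 1.0, -0.0], [1.0, -0.005, -0.0], [-0.0, -0.0, -1.0]]
force: [-0.3, 0.7, -0.2]
gripper_width: 0.0428
grasp_force: 0.0
```

>>> drive_tool(plan=[[0.5, [0, 0, 0.035], 0], [0.5, [0, 0, 0], 0]])

```text
t: 16.9
position: [0.5765, 0.0482, 0.063]
orientation: [[0.004, 1.0, 0.0], [1.0, -0.004, 0.0], [0.0, 0.0, -1.0]]
force: [-8.0, -1.2, 22.6]
gripper_width: 0.0428
grasp_force: 10.8
```

>>> drive_tool(plan=[[0.5, [0, 0, 0.035], 0], [0.5, [0, 0, 0], 0]])

```text
t: 17.15
position: [0.5766, 0.0482, 0.0629]
orientation: [[0.004, 1.0, 0.001], [1.0, -0.004, 0.0], [0.0, 0.001, -1.0]]
force: [-14.5, -0.4, 43.4]
gripper_width: 0.0428
grasp_force: 21.6
```

Contact came at TCP z = 0.063 on the lid top (0.100), so at this opening the tips are 37 mm above the reported TCP. I'll back off and grip the block.

>>> drive_tool(plan=[[0.5, [0, 0, -0.1], 0], [0.5, [0, 0, -0.1], 0], [0.5, [0, 0, 0], 0], [0.1, [0, 0, 0], 0], [0.1, [0, 0, 0], 0], [0.1, [0, 0, 0], 0], [0.1, [0, 0, 0], 0], [0.1, [0, 0, 0], 0]], grip_force=80)

```text
t: 18.15
position: [0.5762, 0.0482, 0.0708]
orientation: [[0.005, 1.0, -0.0], [1.0, -0.005, 0.0], [-0.0, -0.0, -1.0]]
force: [0.7, 0.3, -2.3]
gripper_width: 0.0126
grasp_force: 78.4
```

>>> drive_tool(plan=[[0.1, [0, 0, -0.3], 0], [0.1, [0, 0, -0.4], 0], [0.1, [0, 0, -0.5], 0], [0.1, [0, 0, -0.4], 0], [0.1, [0, 0, 0], 0]])

```text
t: 18.77
position: [0.5779, 0.0483, 0.1697]
orientation: [[0.005, 1.0, 0.004], [1.0, -0.005, 0.0], [0.0, 0.004, -1.0]]
force: [-0.4, 1.3, -2.7]
gripper_width: 0.0126
grasp_force: 78.4
```

>>> drive_tool(plan=[[0.1, [0.4, -0.1, 0], 0], [0.1, [0.6, -0.1, 0], 0], [0.1, [0.7, -0.1, 0], 0], [0.1, [0.7, -0.1, 0], 0], [0.1, [0.7, -0.1, 0], 0], [0.1, [0.7, -0.1, 0], 0], [0.1, [0.7, -0.1, 0], 0], [0.1, [0.5, -0.1, 0], 0], [0.1, [0.2, 0, 0], 0], [0.1, [0, 0, 0], 0], [0.1, [0, 0, 0], 0]])

```text
t: 20.15
position: [0.5299, 0.3591, 0.1667]
orientation: [[0.005, 1.0, -0.001], [1.0, -0.005, -0.001], [-0.001, -0.001, -1.0]]
force: [-0.9, -0.8, -2.1]
gripper_width: 0.0126
grasp_force: 78.3
```

>>> drive_tool(plan=[[0.1, [0, 0, 0.4], 0], [0.1, [0, 0, 0.6], 0], [0.1, [0, 0, 0.6], 0], [0.1, [0, 0, 0.6], 0], [0.1, [0, 0, 0.4], 0], [0.1, [0, 0, 0.2], 0], [0.1, [0, 0, 0.05], 0], [0.1, [0, 0, 0.05], 0], [0.1, [0, 0, 0.05], 0], [0.1, [0, 0, 0.0], 0]])

```text
t: 21.4
position: [0.5299, 0.3606, -0.0096]
orientation: [[0.004, 1.0, 0.0], [1.0, -0.004, 0.0], [0.0, 0.0, -1.0]]
force: [-0.8, 1.0, -2.9]
gripper_width: 0.0125
grasp_force: 78.3
```

>>> drive_tool(plan=[[0.1, [0, 0, 0.02], 0], [0.1, [0, 0, 0.02], 0], [0.1, [0, 0, 0], 0]])

```text
t: 21.78
position: [0.53, 0.3606, -0.0112]
orientation: [[0.004, 1.0, 0.0], [1.0, -0.004, 0.0], [0.0, 0.0, -1.0]]
force: [-2.0, -1.6, 8.4]
gripper_width: 0.0128
grasp_force: 79.8
```

>>> drive_tool(plan=[[0.4, [0, 0, 0], 0], [0.4, [0, 0, 0], 0], [0.4, [0, 0, 0], 0], [0.4, [0, 0, -0.4], 0], [0.4, [0, 0, -0.7], 0], [0.4, [0, 0, -0.8], 0], [0.4, [0, 0, -0.8], 0], [0.4, [0, 0, -0.7], 0], [0.4, [0, 0, -0.5], 0], [0.4, [0, 0, 0], 0], [0.4, [0, 0, 0], 0]])

```text
t: 23.15
position: [0.5293, 0.3601, 0.2206]
orientation: [[0.005, 1.0, -0.001], [1.0, -0.005, -0.001], [-0.001, -0.001, -1.0]]
force: [-0.0, -0.1, -1.0]
gripper_width: 0.034
grasp_force: 0.0
```

```bash
python3 - <<'E'
from h import *
print(read_state()["position"])
W,cw=shot("wrist","w6");np.savez("w6.npz",px=W,K=cw[0],R=cw[1],o=cw[2])
E
```

```text
[0.52930355 0.3600619  0.22059999]
```

View pics/w6.png

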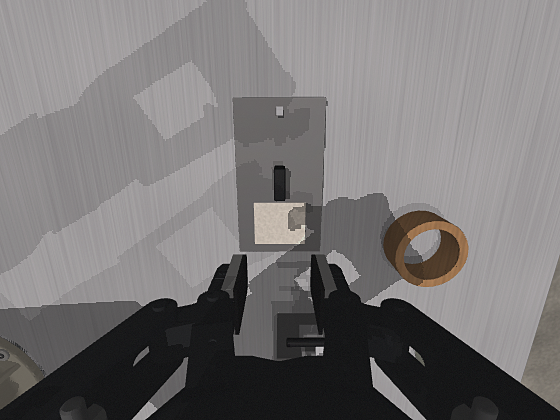

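w6 shows the lid flat and upright on the bench, catch at (279,111) and block at (279,184), clear of the tape. Next I'll look down into the case and find the vials numerically.

>>> drive_tool(plan=[[0.4, [-0.5, 0.1, 0], 0], [0.4, [-0.7, 0.1, 0], 0], [0.4, [-0.7, 0.1, 0], 0], [0.4, [-0.7, 0.1, 0], 0], [0.4, [-0.7, 0.1, 0], 0], [0.4, [-0.7, 0.1, 0], 0], [0.4, [-0.4, 0.1, 0.2], 0], [0.4, [-0.1, 0.1, 0.4], 0], [0.4, [0, 0, 0.4], 0], [0.4, [0, 0, 0.2], 0], [0.4, [0, 0, 0], 0], [0.4, [0, 0, 0], 0]])

```text
t: 24.7
position: [0.577, 0.0904, 0.1502]
orientation: [[0.004, 1.0, 0.001], [1.0, -0.004, 0.0], [0.0, 0.001, -1.0]]
force: [1.4, 0.2, 0.2]
gripper_width: 0.0344
grasp_force: 0.0
```

```bash
python3 - <<'E'
from h import *
print(read_state()["position"])
W,cw=shot("wrist","w7");np.savez("w7.npz",px=W,K=cw[0],R=cw[1],o=cw[2])
g=cv2.cvtColor(W,cv2.COLOR_RGB2GRAY)
for k in range(4):
    u=proj(cw,(.5767,.05-.06+.04*k,.06));print(k,u.round(1))
    x,y=u.round().astype(int);print(g[y-14:y+15:2,x-14:x+15:2])
print("lidx row profile",[ (i,int(g[200,i])) for i in range(180,380,4)])
E
```

```text
[0.57697271 0.09042029 0.1501857 ]
0 [278.  296.6]
[[ 53 133 131  74  92  94  96  99 101 101  75 110 127 138  59]
 [ 54 134 131  73  92  94  98  99 100 102  80 108 148 160  58]
 [ 56 133 130  72  92  94  96  99 100 101  81 117 146 159  58]
 [ 54 132 126  80  92  93  95  98  99 102  79 117 146 158  58]
 [ 53 152 146  79  89 125 146 149 146  92  78 116 147 160  59]
 [ 43 152 145  75 161 121  74  80  80 152  91 116 145 128  45]
 [ 40 155 147  65 165  69  79  84  86  75 166 102 147 129  46]
 [ 42 122 113  74 147  72  80  84  88  76 168  85 114 103  47]
 [ 44 125 118  42 170  61  77  81  83 121 134  92 118 106  47]
 [ 45 125 118  52  36 170 150 100 153 173  40  82 118 105  49]
 [ 48 110 106  58  47  41  68 103  39  43  49  90 107  91  48]
 [ 49  48  48  48  50  48  49  47  49  50  49  50  47  46  49]
 [ 49  49  50  50  51  49  50  48  49  50  49  49  49  49  50]
 [ 50  49  49  50  49  50  50  49  48  49  49  49  49  51  49]
 [ 48  49  50  50  49  50  50  50  49  51  50  49  49  51  50]]
1 [277.8 262.2]
[[ 88 129  95  66  95  95  96  98 101  97  77 111 129 138  77]
 [ 87 128 136  65  95  9
[... 2683 characters left out ...]
03  95  92 113 114  81 216 224 157]
 [189 210 226  53  55  53 102  94  94 113 111  80 219 208 150]]
lidx row profile [(180, 168), (184, 154), (188, 165), (192, 170), (196, 165), (200, 166), (204, 171), (208, 167), (212, 174), (216, 143), (220, 111), (224, 47), (228, 46), (232, 47), (236, 46), (240, 69), (244, 70), (248, 68), (252, 69), (256, 114), (260, 112), (264, 217), (268, 116), (272, 55), (276, 95), (280, 92), (284, 90), (288, 211), (292, 58), (296, 130), (300, 110), (304, 110), (308, 111), (312, 94), (316, 100), (320, 56), (324, 56), (328, 56), (332, 125), (336, 122), (340, 188), (344, 170), (348, 177), (352, 173), (356, 174), (360, 172), (364, 181), (368, 180), (372, 174), (376, 180)]
```

The mouth rings show clearly, 40 mm apart as given and within about 1 mm of prediction: vial1 ≈ (0.576, 0.030), vial2 ≈ (0.576, 0.070), and the spacing fits z = 0.060. On to rod A.

>>> drive_tool(plan=[[0.4, [0, 0, -0.5], 0], [0.4, [-0.6, -0.1, -0.5], 0], [0.4, [-0.75, -0.1, 0], 0], [0.4, [-0.75, -0.1, 0], 0], [0.4, [-0.75, -0.1, 0], 0], [0.4, [-0.75, -0.1, 0], 0], [0.4, [-0.75, -0.1, 0], 0], [0.4, [-0.75, -0.1, 0], 0], [0.4, [-0.6, 0, 0], 0], [0.4, [-0.3, 0, 0], 0], [0.4, [0, 0, 0], 0], [0.4, [0, 0, 0], 0]])

```text
t: 26.25
position: [0.5331, -0.2685, 0.2097]
orientation: [[0.004, 1.0, -0.0], [1.0, -0.004, 0.001], [0.001, -0.0, -1.0]]
force: [-0.2, 0.0, -0.1]
gripper_width: 0.0339
grasp_force: 0.0
```

```bash
python3 - <<'E'
from h import *
s=read_state();print(np.round(s["position"],4))
W,cw=shot("wrist","w8");T=cam(dict(np.load("top0.npz")))
for p in((.5352,-.2707,.084),(.5257,-.315,.084)):
    u=proj(cw,p);x,y=u.astype(int);m=np.zeros(W.shape[:2],bool);m[y-15:y+16,x-15:x+16]=W.max(2)[y-15:y+16,x-15:x+16]<40
    print(u.round(1),blobs(m,30))
E
```

```text
[ 0.5331 -0.2685  0.2097]
[279.9 197.9] [([280.3, 194.4], 174, [280.5, 194.0], [16.0, 11.0], 90.0)]
[271.5 236.5] [([272.3, 231.6], 191, [272.5, 231.5], [17.0, 11.0], 90.0)]
```

>>> drive_tool(plan=[[0.4, [-0.025, 0.043, 0.3], 0], [0.4, [0, 0, 0.6], 0], [0.4, [0, 0, 0.7], 0], [0.4, [0, 0, 0.6], 0], [0.4, [0, 0, 0.4], 0], [0.4, [0, 0, 0.25], 0], [0.4, [0, 0, 0.15], 0], [0.4, [0, 0, 0.08], 0], [0.4, [0, 0, 0], 0], [0.4, [0, 0, 0], 0]])

```text
t: 27.55
position: [0.536, -0.2714, 0.0256]
orientation: [[0.005, 1.0, 0.001], [1.0, -0.005, -0.001], [-0.001, 0.001, -1.0]]
force: [0.3, -0.5, -0.1]
gripper_width: 0.034
grasp_force: 0.0
```

>>> drive_tool(plan=[[0.1, [0, 0, 0], 0], [0.1, [0, 0, 0], 0], [0.1, [0, 0, 0], 0], [0.1, [0, 0, 0], 0]], grip_force=40)

```text
t: 28.05
position: [0.5359, -0.2713, 0.0254]
orientation: [[0.004, 1.0, 0.001], [1.0, -0.004, -0.0], [-0.0, 0.001, -1.0]]
force: [-1.0, 0.9, 6.1]
gripper_width: 0.0122
grasp_force: 39.0
```

>>> drive_tool(plan=[[0.1, [0, 0, -0.3], 0], [0.1, [0, 0, -0.6], 0], [0.1, [0, 0, -0.7], 0], [0.1, [0, 0, -0.5], 0], [0.1, [0, 0, -0.2], 0], [0.1, [0, 0, 0], 0], [0.1, [0, 0, 0], 0]])

```text
t: 28.92
position: [0.5348, -0.2707, 0.1615]
orientation: [[0.005, 1.0, -0.002], [1.0, -0.005, 0.001], [0.001, -0.002, -1.0]]
force: [0.1, 0.4, -0.6]
gripper_width: 0.0125
grasp_force: 39.0
```

```bash
python3 - <<'E'
from h import *
s=read_state();p=np.array(s["position"]);print(p.round(4))
W,cw=shot("wrist","w9")
for n,z in(("bottom",-.0194),("shoulder",.0306),("top",.0586)):print(n,proj(cw,p+[0,0,z]).round(1))
g=cv2.cvtColor(W,cv2.COLOR_RGB2GRAY)
print(g[216:290:3,258:300:2])
E
```

```text
[ 0.5348 -0.2707  0.1615]
bottom [277.7 231. ]
shoulder [277.3 262.6]
top [276.9 290.1]
[[125 125 125 126 125 127 125 126 126 127 126 126 125 126 125 126 127 126
  126  93  92]
 [127 126 126 126 125 126 126 126 125 126 125 127 125 125 125 125 126 126
  127 109 107]
 [126 126 125 127 126 126 126 126 126 126 126 126 126 126 126 126 126 126
  124 109 106]
 [126 125 126 125 126 126 124 125 128 106  95 119 128 125 125 126 125 127
  105 110 107]
 [125 126 126 127 130 130 130 129  95  88  91  85  80 128 126 126 126 128
  107 109 106]
 [126 127 130  94  98  97  98  93  83  94  96  94  82 129 126 125 126 118
  108 109 109]
 [125 127  96  98  99 104 106 103 129  88  89  88  82 129 125 126 128 108
  107 110 107]
 [127 127  91 104  11  16  18  13  72  89  89  89  82 128 126 127 128 109
  109 109 108]
 [126 126 130   8  17  18  17  15  73  90  89  89  82 129 126 126 112 110
  108 110 107]
 [125 125 135  11  21  18  17  13  98  90  89  87  82 130 126 128 108 112
  108 109 108]
 [126 125 141  11  19  26  25  16  98  89  89  88  83 130 125 128 109 113
  109 109 109]
 [125 127 105  22  23  24  23  22
[... 513 characters left out ...]
2  20  18  15  16  17  14  18  17  18  19  19  19  21  17  23
   21  76  70]
 [ 70  74  14  23  20  17  19  18  19  14  19  17  18  19  16  18  17  23
   22  79  70]
 [ 69  74  21  23  16  16  18  11  18  22  17  17  18  19  16  19  18  18
   21  46  70]
 [ 68  77  18  24  12  20  16  21  20  23  18  16  19  18  19  18  14  19
   24  28  72]
 [ 70  79  21  21  17  18  22  15  21  18  20  19  14  23  20  22  20  24
   22  11  74]
 [ 72  47  19  21  15  17  14  18  17  17  21  21  15  16  19  15  21  21
   24  16  74]
 [ 71  32  21  23  20  17  20  17  16  19  19  19  16  17  17  19  18  21
   22  19  77]
 [ 77  20  25  21  18  19  17  16  21  20  16  19  17  20  18  17  19  23
   25  25  84]]
```

The rod is held straight: the shaft tip is within about 1 mm of the expected pixel. Moving over vial 1.

>>> drive_tool(plan=[[0.1, [0.4, 0.1, 0], 0], [0.1, [0.6, 0.1, 0], 0], [0.1, [0.7, 0.1, 0], 0], [0.1, [0.7, 0.1, 0], 0], [0.1, [0.7, 0.1, 0], 0], [0.1, [0.7, 0.1, 0], 0], [0.1, [0.6, 0.08, 0], 0], [0.1, [0.4, 0, 0], 0], [0.1, [0.2, 0, 0], 0], [0.1, [0, 0, 0], 0], [0.1, [0, 0, 0], 0]])

```text
t: 30.35
position: [0.5776, 0.0279, 0.1625]
orientation: [[0.005, 1.0, -0.0], [1.0, -0.005, -0.0], [-0.0, -0.0, -1.0]]
force: [-0.4, 0.5, -0.5]
gripper_width: 0.0128
grasp_force: 39.0
```

>>> drive_tool(plan=[[0.1, [0.023, -0.035, 0.2], 0], [0.1, [0, 0, 0.4], 0], [0.1, [0, 0, 0.4], 0], [0.1, [0, 0, 0.2], 0], [0.1, [0, 0, 0.1], 0], [0.1, [0, 0, 0.1], 0], [0.1, [0, 0, 0.08], 0], [0.1, [0, 0, 0], 0]])

```text
t: 31.35
position: [0.5756, 0.0301, 0.074]
orientation: [[0.004, 1.0, -0.0], [1.0, -0.004, 0.0], [0.0, -0.0, -1.0]]
force: [-0.6, -0.6, 0.0]
gripper_width: 0.0126
grasp_force: 39.0
```

>>> drive_tool(plan=[[0.1, [0, 0, 0.2], 0], [0.1, [0, 0, 0.2], 0], [0.1, [0, 0, 0.2], 0], [0.1, [0, 0, 0.06], 0], [0.1, [0, 0, 0.04], 0], [0.1, [0, 0, 0.04], 0], [0.1, [0, 0, 0], 0]])

```text
t: 32.22
position: [0.5757, 0.0301, 0.0297]
orientation: [[0.004, 1.0, 0.0], [1.0, -0.004, 0.0], [0.0, 0.0, -1.0]]
force: [0.3, 0.1, 0.4]
gripper_width: 0.0124
grasp_force: 39.0
```

>>> drive_tool(plan=[[0.1, [0, 0, 0.03], 0], [0.1, [0, 0, 0.03], 0], [0.1, [0, 0, 0], 0]])

```text
t: 32.6
position: [0.5762, 0.0301, 0.0289]
orientation: [[0.004, 1.0, 0.001], [1.0, -0.004, 0.0], [0.0, 0.001, -1.0]]
force: [-10.7, -0.8, 30.1]
gripper_width: 0.012
grasp_force: 42.2
```

Seated: it stopped firm at the expected height (0.0289 against 0.0294). I'll release and go for rod B.

>>> drive_tool(plan=[[0.4, [0, 0, -0.04], 0], [0.4, [0, 0, 0], 0], [0.4, [0, 0, 0], 0], [0.4, [0, 0, -0.4], 0], [0.4, [0, 0, -0.7], 0], [0.4, [0, 0, -0.8], 0], [0.4, [0, 0, -0.6], 0], [0.4, [0, 0, 0], 0], [0.4, [0, 0, 0], 0]])

```text
t: 33.72
position: [0.575, 0.0301, 0.1775]
orientation: [[0.005, 1.0, -0.001], [1.0, -0.005, -0.0], [-0.0, -0.001, -1.0]]
force: [-0.9, 0.1, 0.6]
gripper_width: 0.0339
grasp_force: 0.0
```

```bash
python3 - <<'E'
from h import *
p=np.array(read_state()["position"]);print(p.round(4))
W,cw=shot("wrist","w10")
u=proj(cw,(.576,.03,.088));x,y=u.astype(int);m=np.zeros(W.shape[:2],bool);m[y-15:y+16,x-15:x+16]=W.max(2)[y-15:y+16,x-15:x+16]<40
print("rod top in vial1 expect",u,blobs(m,30))
E
```

```text
[0.575  0.0301 0.1775]
rod top in vial1 expect [278.96869934 204.96049537] [([279.8, 200.3], 181, [279.5, 200.0], [18.0, 13.0], 90.0)]
```

>>> drive_tool(plan=[[0.4, [-0.4, -0.1, -0.3], 0], [0.4, [-0.6, -0.1, 0], 0], [0.4, [-0.7, -0.1, 0], 0], [0.4, [-0.7, -0.1, 0], 0], [0.4, [-0.7, -0.1, 0], 0], [0.4, [-0.7, -0.1, 0], 0], [0.4, [-0.7, -0.1, 0], 0], [0.4, [-0.6, -0.1, 0], 0], [0.4, [-0.4, -0.04, 0], 0], [0.4, [-0.2, 0, 0], 0], [0.4, [0, 0, 0], 0], [0.4, [0, 0, 0], 0]])

```text
t: 35.28
position: [0.5238, -0.3107, 0.1963]
orientation: [[0.004, 1.0, -0.0], [1.0, -0.004, 0.001], [0.001, -0.0, -1.0]]
force: [0.1, 1.2, -0.7]
gripper_width: 0.0341
grasp_force: 0.0
```

>>> drive_tool(plan=[[0.4, [-0.06, 0.04, 0.2], 0], [0.4, [0, 0, 0.5], 0], [0.4, [0, 0, 0.7], 0], [0.4, [0, 0, 0.6], 0], [0.4, [0, 0, 0.4], 0], [0.4, [0, 0, 0.25], 0], [0.4, [0, 0, 0.12], 0], [0.4, [0, 0, 0.07], 0], [0.4, [0, 0, 0], 0], [0.4, [0, 0, 0], 0]])

```text
t: 36.52
position: [0.5265, -0.3156, 0.0267]
orientation: [[0.005, 1.0, 0.001], [1.0, -0.005, -0.001], [-0.001, 0.001, -1.0]]
force: [0.4, 0.2, -0.9]
gripper_width: 0.0344
grasp_force: 0.0
```

>>> drive_tool(plan=[[0.1, [0, 0, 0], 0], [0.1, [0, 0, 0], 0], [0.1, [0, 0, 0], 0], [0.1, [0, 0, 0], 0]], grip_force=40)

```text
t: 37.02
position: [0.5263, -0.3155, 0.0266]
orientation: [[0.005, 1.0, 0.001], [1.0, -0.005, -0.0], [-0.0, 0.001, -1.0]]
force: [-0.9, -0.2, 6.4]
gripper_width: 0.012
grasp_force: 39.0
```

>>> drive_tool(plan=[[0.1, [0, 0, -0.3], 0], [0.1, [0, 0, -0.6], 0], [0.1, [0, 0, -0.7], 0], [0.1, [0, 0, -0.5], 0], [0.1, [0, 0, -0.2], 0], [0.1, [0, 0, 0], 0], [0.1, [0, 0, 0], 0]])

```text
t: 37.9
position: [0.5253, -0.3148, 0.1627]
orientation: [[0.005, 1.0, -0.002], [1.0, -0.005, 0.001], [0.001, -0.002, -1.0]]
force: [0.6, -0.4, -0.5]
gripper_width: 0.0128
grasp_force: 39.0
```

```bash
python3 - <<'E'
from h import *
s=read_state();p=np.array(s["position"]);print(p.round(4))
W,cw=shot("wrist","w11")
for n,z in(("bottom",-.0194),("shoulder",.0306)):print(n,proj(cw,p+[0,0,z]).round(1))
g=cv2.cvtColor(W,cv2.COLOR_RGB2GRAY)
print(g[219:264:3,258:300:2])
E
```

```text
[ 0.5253 -0.3148  0.1627]
bottom [277.7 231. ]
shoulder [277.3 262.6]
[[121 120 121 121 121 120 120 120 121 121 120 120 122 120 121 121 121 121
  123  89 106]
 [121 121 120 122 121 122 121 121 122 120 121 121 122 121 121 121 120 121
  115 105 106]
 [121 120 121 121 121 121 121 121 125  79  82  76 127 121 121 121 120 122
  107 106 105]
 [121 120 120 121 121 121 120 121  90  84  86  82  77 123 122 122 121 123
  108 106 106]
 [121 121 121 120 121 121 119 122  78  91  84  84  84 125 120 121 121 115
  108 106 107]
 [120 121 121 122 120 120 120 121  89  84  85  84  78 123 122 122 123 105
  110 107 108]
 [120 120 121 121 121  78  82  81  88  85  86  86  79 123 121 120 122 107
  108 106 107]
 [122 121 120 121  95  83  87  85  82  84  85  86  80 124 120 121 109 108
  108 105 106]
 [119 120 121 120 117  87  80  80  81  84  85  85  80 124 121 122 106 107
  109 105 107]
 [120 120 119 120 121 121 121 122  77  85  87  86  82 124 120 123 106 108
  110 104  94]
 [120 120 120 120 120 120 122 133  48   8   8   9  25 137 123 108 107 107
  109 105 103]
 [126 127 126 130 127 132   7  11  18  18  17  17  17  17   6 120 110 117
  116 109 111]
 [ 65  66  68  14   9  13  15  13  17  15  17  18  16  19  16  14 109  14
   58  67  66]
 [ 68  68  73  18  20  16  18  16  16  19  15  16  19  20  17  15  19  20
   44  68  66]
 [ 67  67  74  19  22  18  16  14  19  20  20  17  18  18  20  13  19  19
   12  70  66]]
```

>>> drive_tool(plan=[[0.1, [0.4, 0.1, 0], 0], [0.1, [0.7, 0.1, 0], 0], [0.1, [0.8, 0.1, 0], 0], [0.1, [0.8, 0.1, 0], 0], [0.1, [0.8, 0.1, 0], 0], [0.1, [0.8, 0.1, 0], 0], [0.1, [0.8, 0.1, 0], 0], [0.1, [0.7, 0.1, 0], 0], [0.1, [0.4, 0, 0], 0], [0.1, [0.2, 0, 0], 0], [0.1, [0, 0, 0], 0], [0.1, [0, 0, 0], 0]])

```text
t: 39.45
position: [0.5756, 0.0675, 0.1637]
orientation: [[0.005, 1.0, -0.001], [1.0, -0.005, -0.0], [-0.0, -0.001, -1.0]]
force: [0.1, 0.7, -1.1]
gripper_width: 0.0121
grasp_force: 39.0
```

>>> drive_tool(plan=[[0.1, [0.03, 0, 0.2], 0], [0.1, [0, 0, 0.4], 0], [0.1, [0, 0, 0.4], 0], [0.1, [0, 0, 0.2], 0], [0.1, [0, 0, 0.1], 0], [0.1, [0, 0, 0.1], 0], [0.1, [0, 0, 0.08], 0], [0.1, [0, 0, 0], 0]])

```text
t: 40.45
position: [0.5757, 0.0703, 0.0752]
orientation: [[0.005, 1.0, -0.0], [1.0, -0.005, -0.0], [-0.0, -0.0, -1.0]]
force: [-0.9, -0.3, -0.9]
gripper_width: 0.0125
grasp_force: 39.0
```

>>> drive_tool(plan=[[0.1, [0, 0, 0.2], 0], [0.1, [0, 0, 0.2], 0], [0.1, [0, 0, 0.2], 0], [0.1, [0, 0, 0.06], 0], [0.1, [0, 0, 0.04], 0], [0.1, [0, 0, 0.02], 0], [0.1, [0, 0, 0], 0]])

```text
t: 41.32
position: [0.576, 0.0703, 0.0322]
orientation: [[0.004, 1.0, 0.0], [1.0, -0.004, 0.0], [0.0, 0.0, -1.0]]
force: [0.4, -0.6, -0.4]
gripper_width: 0.0124
grasp_force: 39.1
```

>>> drive_tool(plan=[[0.1, [0, 0, 0.03], 0], [0.1, [0, 0, 0.03], 0], [0.1, [0, 0, 0], 0]])

```text
t: 41.7
position: [0.5763, 0.0703, 0.0303]
orientation: [[0.004, 1.0, 0.001], [1.0, -0.004, 0.0], [0.0, 0.001, -1.0]]
force: [-5.6, -1.7, 19.5]
gripper_width: 0.0125
grasp_force: 41.2
```

>>> drive_tool(plan=[[0.4, [0, 0, -0.04], 0], [0.4, [0, 0, 0], 0], [0.4, [0, 0, 0], 0], [0.4, [0, 0, -0.4], 0], [0.4, [0, 0, -0.7], 0], [0.4, [0, 0, -0.8], 0], [0.4, [0, 0, -0.8], 0], [0.4, [0, 0, -0.4], 0], [0.4, [0, 0, 0], 0], [0.4, [0, 0, 0], 0]])

```text
t: 42.95
position: [0.575, 0.0702, 0.2156]
orientation: [[0.004, 1.0, -0.002], [1.0, -0.004, -0.0], [-0.0, -0.002, -1.0]]
force: [0.1, 0.5, 0.4]
gripper_width: 0.0343
grasp_force: 0.0
```

>>> drive_tool(plan=[[0.4, [0.4, -0.1, 0], 0], [0.4, [0.7, -0.1, 0], 0], [0.4, [0.8, -0.1, 0], 0], [0.4, [0.8, -0.1, 0], 0], [0.4, [0.8, -0.1, 0], 0], [0.4, [0.7, -0.1, 0], 0], [0.4, [0.4, -0.1, 0], 0], [0.4, [0.25, -0.08, 0], 0], [0.4, [0, 0, 0], 0], [0.4, [0, 0, 0], 0]])

```text
t: 44.2
position: [0.5305, 0.3603, 0.2168]
orientation: [[0.005, 1.0, -0.0], [1.0, -0.005, -0.001], [-0.001, -0.0, -1.0]]
force: [0.1, 0.2, -0.1]
gripper_width: 0.034
grasp_force: 0.0
```

```bash
cat > lid.py <<'E'
from h import *
p=np.array(read_state()["position"]);print(p.round(4))
W,cw=shot("wrist");np.savez("wl.npz",px=W,K=cw[0],R=cw[1],o=cw[2])
L=np.load("w6.npz");c6=(L["K"],L["R"],L["o"])
def find(px,c,nm):
    m=px.max(2)<45;m[:60]=0;m[250:]=0;m[:,:120]=0;m[:,450:]=0
    b=[b for b in blobs(m,150)];print(nm,b)
    w=(px.min(2)>185)&(px.max(2)-px.min(2)<60)
    wm=w.copy();wm[:90]=0;wm[130:]=0;wm[:,230:]&=True;wm[:,:240]=0;wm[:,:240]=0;wm[:,320:]=0
    print(nm,"catch?",blobs(wm,12))
    for x in b:print("block plane z=.05",plane(c,x[2],.042).round(4))
find(L["px"],c6,"w6");find(W,cw,"now")
E
python3 lid.py
```

```text
[0.5305 0.3603 0.2168]
w6 [([279.5, 183.0], 413, [279.5, 183.0], [34.0, 11.0], 90.0)]
w6 catch? []
block plane z=.05 [0.531  0.3633 0.042 ]
now [([278.2, 183.4], 406, [278.5, 183.5], [35.0, 11.0], 90.0)]
now catch? []
block plane z=.05 [0.5312 0.3638 0.042 ]
```

The lid hasn't moved: block at (0.531, 0.364) against (0.531, 0.363) earlier. I'll regrip at the same relative place.

>>> drive_tool(plan=[[0.4, [0, -0.008, 0.4], 0], [0.4, [0, 0, 0.7], 0], [0.4, [0, 0, 0.8], 0], [0.4, [0, 0, 0.7], 0], [0.4, [0, 0, 0.5], 0], [0.4, [0, 0, 0.35], 0], [0.4, [0, 0, 0.2], 0], [0.4, [0, 0, 0.1], 0], [0.4, [0, 0, 0], 0], [0.4, [0, 0, 0], 0]])

```text
t: 45.5
position: [0.5304, 0.3619, -0.0073]
orientation: [[0.004, 1.0, 0.001], [1.0, -0.004, 0.001], [0.001, 0.001, -1.0]]
force: [0.5, 0.4, -0.0]
gripper_width: 0.0341
grasp_force: 0.0
```

>>> drive_tool(plan=[[0.4, [-0.02, 0, 0.055], 0], [0.4, [0, 0, 0], 0], [0.1, [0, 0, 0], 0], [0.1, [0, 0, 0], 0], [0.1, [0, 0, 0], 0], [0.1, [0, 0, 0], 0], [0.1, [0, 0, 0], 0]], grip_force=80)

```text
t: 46.38
position: [0.53, 0.3604, -0.0112]
orientation: [[0.004, 1.0, 0.0], [1.0, -0.004, 0.0], [0.0, 0.0, -1.0]]
force: [0.6, -1.8, 5.7]
gripper_width: 0.0128
grasp_force: 79.0
```

>>> drive_tool(plan=[[0.1, [0, 0, -0.3], 0], [0.1, [0, 0, -0.5], 0], [0.1, [0, 0, -0.6], 0], [0.1, [0, 0, -0.6], 0], [0.1, [0, 0, -0.6], 0], [0.1, [0, 0, -0.4], 0], [0.1, [0, 0, 0], 0], [0.1, [0, 0, 0], 0]])

```text
t: 47.38
position: [0.5291, 0.3598, 0.1676]
orientation: [[0.004, 1.0, -0.001], [1.0, -0.004, -0.001], [-0.001, -0.001, -1.0]]
force: [0.1, -0.9, -3.5]
gripper_width: 0.0127
grasp_force: 78.3
```

>>> drive_tool(plan=[[0.1, [-0.4, 0.1, 0], 0], [0.1, [-0.6, 0.1, 0], 0], [0.1, [-0.7, 0.1, 0], 0], [0.1, [-0.7, 0.1, 0], 0], [0.1, [-0.7, 0.1, 0], 0], [0.1, [-0.7, 0.1, 0], 0], [0.1, [-0.6, 0.1, 0], 0], [0.1, [-0.4, 0.08, 0], 0], [0.1, [-0.25, 0, 0], 0], [0.1, [-0.13, 0, 0], 0], [0.1, [0, 0, 0], 0], [0.1, [0, 0, 0], 0]])

```text
t: 48.88
position: [0.5751, 0.0499, 0.1685]
orientation: [[0.004, 1.0, -0.0], [1.0, -0.004, 0.0], [0.0, -0.0, -1.0]]
force: [-0.4, 0.7, -2.2]
gripper_width: 0.0126
grasp_force: 78.3
```

>>> drive_tool(plan=[[0.1, [-0.02, 0.015, 0.2], 0], [0.1, [0, 0, 0.4], 0], [0.1, [0, 0, 0.4], 0], [0.1, [0, 0, 0.2], 0], [0.1, [0, 0, 0.05], 0], [0.1, [0, 0, 0], 0], [0.1, [0, 0, 0], 0]])

```text
t: 49.75
position: [0.5767, 0.0481, 0.0943]
orientation: [[0.004, 1.0, 0.001], [1.0, -0.004, 0.0], [0.0, 0.001, -1.0]]
force: [-0.3, 0.2, -3.4]
gripper_width: 0.0126
grasp_force: 78.2
```

>>> drive_tool(plan=[[0.1, [0, 0, 0.1], 0], [0.1, [0, 0, 0.08], 0], [0.1, [0, 0, 0.07], 0], [0.1, [0, 0, 0.06], 0], [0.1, [0, 0, 0.05], 0], [0.1, [0, 0, 0], 0]])

```text
t: 50.5
position: [0.5759, 0.0481, 0.0716]
orientation: [[0.004, 1.0, -0.001], [1.0, -0.004, -0.0], [-0.0, -0.001, -1.0]]
force: [0.2, -0.3, -1.9]
gripper_width: 0.0128
grasp_force: 78.2
```

>>> drive_tool(plan=[[0.1, [0, 0, 0.025], 0], [0.1, [0, 0, 0.02], 0], [0.1, [0, 0, 0], 0]])

```text
t: 50.88
position: [0.5763, 0.0481, 0.0708]
orientation: [[0.004, 1.0, 0.001], [1.0, -0.004, 0.0], [0.0, 0.001, -1.0]]
force: [-5.3, 0.2, 12.4]
gripper_width: 0.0129
grasp_force: 80.5
```

Lid seated at the same height as at the start (0.0708). I'll release, rise and measure the open bar.

>>> drive_tool(plan=[[0.4, [0, 0, -0.03], 0], [0.4, [0, 0, 0], 0], [0.4, [0, 0, 0], 0], [0.4, [0, 0, -0.4], 0], [0.4, [0, 0, -0.7], 0], [0.4, [0, 0, -0.7], 0], [0.4, [0, 0, -0.4], 0], [0.4, [0, 0, 0], 0], [0.4, [0, 0, 0], 0]])

```text
t: 52.0
position: [0.5755, 0.048, 0.202]
orientation: [[0.005, 1.0, -0.001], [1.0, -0.005, -0.0], [-0.0, -0.001, -1.0]]
force: [0.3, 0.4, -1.0]
gripper_width: 0.0341
grasp_force: 0.0
```

```bash
python3 - <<'E'
from h import *
p=np.array(read_state()["position"]);print(p.round(4))
W,cw=shot("wrist","w12");S,cs=shot("side");T,ct=shot("top")
exp=np.array((.576,.2005,.1285))
def f(px,c,r,th):
    u=proj(c,exp);x,y=u.astype(int);m=np.zeros(px.shape[:2],bool);y0=max(y-r,0);m[y0:y+r,x-60:x+60]=px.max(2)[y0:y+r,x-60:x+60]<th
    return u.round(1),blobs(m,25)
for n,px,c,r in(("w",W,cw,25),("s",S,cs,25),("t",T,ct,15)):
    for th in(40,):print(n,*f(px,c,r,th))
L=np.load("w5.npz");c5=(L["K"],L["R"],L["o"]);print("w5",*f(L["px"],c5,25,40))
# lid corners/block check in wrist
m=np.zeros(W.shape[:2],bool);m[150:250,230:330]=W.max(2)[150:250,230:330]<38
print("block",blobs(m,100),proj(cw,(.5767,.05,.132)))
E
```

```text
[0.5755 0.048  0.202 ]
w [277.5  12.8] [([275.1, 12.9], 1257, [277.0, 13.0], [15.2, 102.1], 89.3)]
s [169.4 164.9] [([191.1, 148.5], 465, [188.5, 152.5], [27.0, 31.0], 90.0), ([215.4, 146.1], 111, [216.0, 147.0], [16.0, 10.0], 90.0), ([176.4, 159.3], 26, [176.1, 159.6], [2.2, 11.1], 56.3), ([161.1, 170.6], 38, [161.1, 170.5], [2.6, 13.6], 53.1)]
t [187.6 219.5] []
w5 [276.   15.5] [([274.0, 15.4], 1252, [275.5, 15.5], [15.0, 101.0], 90.0)]
block [([279.6, 205.0], 710, [279.5, 204.0], [15.0, 48.0], 0.0)] [279.22732858 208.68344806]
```

The bar is where expected: wrist (277,13) against a predicted (277.5,12.8).

>>> drive_tool(plan=[[0.4, [0.4, 0.1, 0], 0], [0.4, [0.7, 0.1, 0], 0], [0.4, [0.7, 0.1, 0], 0.111], [0.4, [0, 0, 0], 0.111], [0.4, [0, 0, 0], 0.111], [0.4, [0, 0, 0], 0.111], [0.4, [0, 0, 0], 0.111], [0.4, [0, 0, 0], 0.111], [0.4, [0, 0, 0], 0.111], [0.4, [0, 0, 0], 0.111], [0.4, [0, 0, 0], 0.112], [0.4, [0, 0, 0], 0]])

```text
t: 53.65
position: [0.5942, 0.1559, 0.2021]
orientation: [[1.0, -0.003, -0.001], [-0.003, -1.0, -0.0], [-0.001, 0.0, -1.0]]
force: [-0.1, -0.5, 1.5]
gripper_width: 0.0344
grasp_force: 0.0
```

>>> drive_tool(plan=[[0.4, [0.05, -0.3, 0], 0], [0.4, [0.04, -0.3, 0], 0], [0.4, [0, -0.14, 0], 0], [0.4, [0, 0, 0.3], 0], [0.4, [0, 0, 0.5], 0], [0.4, [0, 0, 0.5], 0], [0.4, [0, 0, 0.4], 0], [0.4, [0, 0, 0.25], 0], [0.4, [0, 0, 0.1], 0], [0.4, [0, 0, 0], 0], [0.4, [0, 0, 0], 0]])

```text
t: 55.02
position: [0.6008, 0.2006, 0.0809]
orientation: [[1.0, -0.004, 0.001], [-0.004, -1.0, 0.0], [0.001, -0.0, -1.0]]
force: [-0.5, -0.6, -0.0]
gripper_width: 0.034
grasp_force: 0.0
```

>>> drive_tool(plan=[[0.4, [0, 0, 0.06], 0], [0.4, [0, 0, 0], 0], [0.05, [0, 0, 0], 0], [0.05, [0, 0, 0], 0], [0.05, [0, 0, 0], 0], [0.05, [0, 0, 0], 0], [0.05, [0, 0, 0], 0]], grip_force=25)

```text
t: 55.9
position: [0.6004, 0.2014, 0.0769]
orientation: [[1.0, -0.005, 0.001], [-0.005, -1.0, 0.001], [0.001, -0.001, -1.0]]
force: [-1.6, 5.3, 1.8]
gripper_width: 0.0091
grasp_force: 25.0
```

>>> drive_tool(plan=[[0.05, [0, 0.098, -0.125], 0], [0.05, [0, 0.12, -0.103], 0], [0.05, [0, 0.14, -0.077], 0], [0.05, [0, 0.152, -0.048], 0], [0.05, [0, 0.157, -0.017], 0], [0.05, [0, 0, 0], 0]])

```text
t: 56.65
position: [0.6008, 0.16, 0.0994]
orientation: [[1.0, -0.005, 0.002], [-0.005, -1.0, 0.0], [0.002, -0.0, -1.0]]
force: [-1.0, 0.0, 7.6]
gripper_width: 0.0092
grasp_force: 25.6
```

>>> drive_tool(plan=[[0.05, [0, 0.158, 0.015], 0], [0.05, [0, 0.152, 0.047], 0], [0.05, [0, 0.14, 0.075], 0], [0.05, [0, 0.122, 0.102], 0], [0.05, [0, 0.09, 0.11], 0], [0.05, [0, 0, 0], 0], [0.05, [0, 0, 0], 0]])

```text
t: 57.52
position: [0.6003, 0.1212, 0.0781]
orientation: [[1.0, -0.005, 0.001], [-0.005, -1.0, 0.001], [0.001, -0.001, -1.0]]
force: [0.5, 7.4, 8.7]
gripper_width: 0.0087
grasp_force: 25.4
```

>>> drive_tool(plan=[[0.05, [0, 0, 0.02], 0], [0.05, [0, 0, 0], 0], [0.4, [0, 0, 0], 0], [0.4, [0, 0, 0], 0], [0.4, [0, 0, 0], 0], [0.4, [0, 0, -0.4], 0], [0.4, [0, 0, -0.7], 0], [0.4, [0, 0, -0.8], 0], [0.4, [-0.3, 0.4, -0.8], 0], [0.4, [-0.3, 0.5, -0.6], 0], [0.4, [0, 0.3, 0], 0], [0.4, [0, 0, 0], 0]])

```text
t: 59.02
position: [0.5632, 0.0478, 0.2737]
orientation: [[1.0, -0.006, -0.001], [-0.006, -1.0, -0.0], [-0.001, 0.0, -1.0]]
force: [-0.4, -0.4, -0.2]
gripper_width: 0.0342
grasp_force: 0.0
```

```bash
python3 - <<'E'
from h import *
p=np.array(read_state()["position"]);print(p.round(4))
W,cw=shot("wrist","w13");S,cs=shot("side","s13")
for n,px,c in(("w",W,cw),("s",S,cs)):
    for k,q,r in(("bar",(.576,.1205,.129),35),("block",(.5765,.05,.118),22)):
        u=proj(c,q);x,y=u.astype(int);m=np.zeros(px.shape[:2],bool);m[y-r:y+r,x-r:x+r]=px.max(2)[y-r:y+r,x-r:x+r]<38
        print(n,k,u.round(1),blobs(m,40))
cv2.imwrite("pics/fin.png",cv2.hconcat([cv2.resize(S[140:270,150:290],None,fx=2.8,fy=2.8)[:360],cv2.resize(W[60:300,140:410],None,fx=1.5,fy=1.5)])[...,::-1])
E
```

```text
[0.5632 0.0478 0.2737]
w bar [212.3 182.7] [([212.8, 181.8], 527, [212.6, 181.6], [67.5, 9.1], 85.6)]
w block [275.4 180. ] [([276.1, 178.9], 322, [275.5, 179.5], [15.0, 35.0], 90.0)]
s bar [194.  181.2] [([192.5, 182.2], 99, [192.9, 181.9], [3.2, 32.8], 52.4), ([217.6, 200.8], 198, [217.4, 200.6], [22.5, 10.5], 33.7)]
s block [218.2 200. ] [([217.6, 200.8], 198, [217.4, 200.6], [22.5, 10.5], 33.7)]
```

View pics/fin.png

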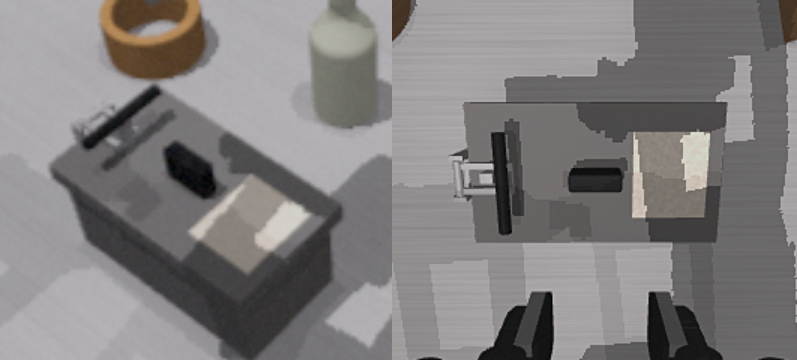

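The final view shows the lid seated squarely with the catch in the hasp slot. In the side view the bar at (192.9,181.9) and block at (217.4,200.6) match the start. The gripper is clear, so I'm handing in.

```bash
python3 -c "from workcell import job_done; print(job_done())"
```

```text
the job is handed in; nothing more can be done
None
```

The job is handed in: both rods present are fully down in vials 1 and 2, the lid is back on squarely with its catch at the hasp end, the hasp is closed over the catch, and I never touched the tape roll, carton or bottle (about 59 s of the 210 s used).

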